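# Clamp, power up and start a board test

## Task

Run the test on the green board that already lies in the nest of the test fixture: push the raised red handle of the toggle clamp all the way down so that the board is held, then switch the tester on by pressing the raised, white-marked end of its black rocker, and only then press the green start button fully in and let it come back up. It is all fingertip work with nothing to pick up: do not press the red or the yellow button, leave the board in its nest and leave the things lying about on the bench where they are.

Things in the scene. Friction and masses are not known exactly. Their poses are not given: they have to be found in the camera images.
- fixture: Test fixture, fixed to the bench: grey box with an aluminium deck, 220 (x) by 200 (y) mm, deck 55 mm above the bench. Origin at the centre of its underside. Its own -x side (roughly towards the robot) is the clamp handle's side; the board lies on the +x half of the deck. It may stand on the left or the right of the bench, turned up to 0.2 rad.
- clamp_pivot (a point): Hinge axis of the clamp handle (along the fixture's y), 44 mm to the fixture's -x side of its centre, 95 mm above the bench, between two steel cheeks 25 mm wide over all with tops 6 mm above the axis. Beyond it a steel bar with a rubber pad, 75 mm long, stands up when open (1.25 times the handle's angle) and comes down on the board with the handle.
- clamp_grip (a point): Middle of the clamp's red grip, on its centre line, 85 mm from the hinge axis. The grip is a round bar of 18 mm diameter, running from about 36 to 121 mm from the axis. From the hinge the handle points to the fixture's -x side and, when open, upwards; the axes of this point turn with the handle (its -x points along the handle to the free end).
- clamp (a joint): Angle of the clamp handle above level, rad: 0 fully down on its stop (handle level, grip centre line 95 mm above the bench, reaching past the fixture's edge, board clamped), 0.75 to 1.05 at the start. Stiff with friction, it stays where it is left; about 4 N pushed square at the grip's middle moves it.
- board: The green circuit board under test, loose in the fixture's nest between short steel pins: 90 by 110 by 3 mm, parts on it up to 8 mm high. Origin at the centre of its underside. Stays there.
- tester: Tester, fixed to the bench: low instrument, 164 (x) by 240 (y) mm, white top 70 mm above the bench. Origin at the centre of its underside, -x roughly towards the robot; on the other side of the bench from the fixture, turned up to 0.2 rad. On top: three round buttons in a row nearer the robot (40 mm to -x of the centre, 70 mm apart, order varies); behind them the rocker, at +y, and a dark display.
- rocker_on_end (a point): Point on the top face of the rocker's white-marked ON half (its tester +x half, away from the robot), 18 mm from the rocker's middle. Off: this half slopes up, this point about 11 mm above the tester's top. On: it has gone down level, 5 mm above the top.
- rocker (a joint): Black rocker switch, 47 mm long (along the tester's x) and 22 mm wide, hinged across its middle, in a 3 mm high bezel. Angle in rad: 0 off, 0.36 on. Stiff with friction, it stays where it is left, so press the ON half until it stops; this takes about 4 N at the point above. Pressing the other half switches it off again.
- start (a joint): Travel of the green start button, m: 0 up, 0.006 fully in. Pushed straight down, springs back. Begins to move at about 1.5 N, fully in at 5 N.
- start_top (a point): Centre of the top face of the green start button: cap of 27 mm diameter in a 43 mm steel collar, its top 22 mm above the tester's top, 10 mm above the collar.
- stop (a joint): Travel of the red button, m (0 up, 0.006 in), the same make as the green. Not to be pressed.
- stop_top (a point): Centre of the top face of the red button.
- retest (a joint): Travel of the yellow button, m (0 up, 0.006 in), the same make as the green. Not to be pressed.
- retest_top (a point): Centre of the top face of the yellow button.
- cutters: Loose side cutters with yellow handles, 130 mm long, 12 mm high, lying in front of the two units.
- spool: Loose grey solder spool standing on end, 54 mm diameter, 42 mm high, beyond the two units.
- flux_jar: Loose small jar with white cap, 48 mm diameter, 45 mm high, at the left.
- screwdriver: Loose screwdriver with blue handle, 160 mm long, at the right.
- spare_board: Loose small green board, 60 by 80 mm, lying on the bench at the front left.
- tweezers: Loose steel tweezers, 115 mm long, 8 mm high, lying on the fixture's deck beside the board (on its +y side).
- esd_brush: Loose brush with black handle, 150 mm long, beyond the left unit.
Things that resemble listed ones, but are neither listed nor needed, are in the scene too. What is shaped like the spool but purple or turquoise is not meant.

How it is judged:
On the way, in this order (a step that is already met when the one before it is completed fails the run):
1. the clamp handle is pushed fully down (value of joint clamp below 0.06 rad), for 0.2 s.
2. the tester is switched on at its rocker, the clamp still down (value of joint rocker above 0.3 rad and value of joint clamp below 0.06 rad), for 0.2 s.
3. the green start button is pressed in, with clamp down and rocker on (all of step 2 and value of joint start above 0.0045 m), for 0.05 s.
At the end, for the whole second after the job is handed in: Clamp handle within 0.06 rad of fully down, rocker on (above 0.30 rad), all three buttons back up (within 1 mm), the board within 8 mm of where it lay, loose things at rest (all of step 2 and value of joint each of start, stop, retest below 0.001 m and distance of board from where it was at the start of the episode below 0.008 m and linear speed of each of board, cutters, spool, flux_jar, screwdriver, spare_board, tweezers, esd_brush below 0.02 m/s); the robot touches nothing.
It fails at once if the tester is switched on while the board is not clamped (value of joint rocker above 0.2 rad and value of joint clamp above 0.15 rad).
It fails at once if the start button is pressed while the tester is off or the board not clamped (value of joint start above 0.002 m and (value of joint rocker below 0.2 rad or value of joint clamp above 0.15 rad)).
It fails at once if the red or the yellow button is pressed (value of joint any of stop, retest above 0.002 m).
It fails at once if the board is lifted or pushed out of its nest (8 mm) (distance of board from where it was at the start of the episode above 0.008 m).
It fails at once if a loose thing on the bench is lifted or shifted (20 mm) (distance of any of cutters, spool, flux_jar, screwdriver, spare_board, tweezers, esd_brush from where it was at the start of the episode above 0.02 m).
It also fails if it takes over 54 s, if anything falls off the work surface, if the arm or the gripper's body presses on something with over 40 N, if the wrist force passes 120 N, or if a joint passes its speed limit or range.

## Robot

A 7-joint arm with a two-finger parallel gripper is mounted at the origin on the work surface. World frame = base frame: x ahead of the robot, y to its left, z up, the work surface at z = 0. Lengths are in m, angles in rad, forces in N, time in s.
With the tool pointing down it reaches from about 0.425 to 0.925 m from the base axis. Payload 6.8 kg.
Tool frame: the origin (TCP) lies at the very end of the fingers, on their centre line; the grasp point (between the pads) lies 19 mm behind it; z points along the fingers, y is the line along which they close (so a half turn about z gives the same grasp; the last joint's range is limited). The gripper opens to 85 mm and grips with 20 to 120 N. Pads are 22 mm wide; open, the fingers measure 114 mm over their backs; the gripper's body (76 mm by 85 mm) begins 54 mm behind the grasp point. The pads swing forward as they close: fully open they stand 13 mm farther back than shut.
Start: joints at [-1.252, 0.477, 0.022, 1.555, -0.011, 1.109, -0.083], TCP at [0.279, 0.614, 0.231] pointing down, gripper open.
Joint ranges: [-2.96, 2.96], [-0.34, 2.1], [-1.41, 1.46], [0.24, 2.44], [-1.37, 4.51], [0.17, 1.92], [-2.96, 2.96]. Speed limits (rad/s): [2.39, 2.39, 3.14, 3.14, 3.14, 3.14, 3.14].

## Interface

Orientations are given as [roll, pitch, yaw] about the fixed x, y, z axes, in that order (R = Rz(yaw) Ry(pitch) Rx(roll)).
In Python, from bench import reach, servo_line, goto_joints, release, grab, sleep, inverse_kinematics, get_image, PlanningError, job_done, current_clock, current_qpos, current_joint_velocities, current_joint_torque, current_position, current_tcp_rot, current_contact_force, current_wrist_torque, current_gripper_width, current_grasp_force gives the robot as it stands. The module is installed in compiled form; this text tells all that it offers. Calls block until the motion is done:
- reach(position, orientation): joint-space move of the TCP to a pose.
- servo_line(position, feed=0.15, orientation=None): straight line of the TCP; orientation=None keeps the orientation; feed is the mean speed in m/s.
- goto_joints(angles): joint-space move.
- release() and grab(squeeze=None): open the fingers fully, or close them until they stop; squeeze is the grip in N (None keeps the last).
- sleep(seconds).
- inverse_kinematics(position, orientation): joint angles nearest the present ones, or None.
- get_image(name): name is "side" or "top" or "wrist"; returns a dict with "image" (480x640x3 uint8, red, green, blue), "fx", "fy", "cx", "cy" (pixels), "D" ([k1, k2, p1, p2, k3] as OpenCV has them; the pictures are not rectified), "rvec" (rotation vector, rad) and "tvec" (3), from world to camera coordinates, as OpenCV has them. Camera axes: x right, y down, z forward; pixel columns grow to the right and rows downward; lengths in m; the calibration is good to about 2 mm. A picture is of the moment at which its call begins. There is no depth.
A pose or a line that the arm cannot do raises PlanningError and nothing moves.
- job_done(): hands the job in; it is judged then, once.
Readings, each from a call of its own:
- current_clock(): time.
- current_qpos(): joint angles.
- current_joint_velocities(): joint speeds.
- current_joint_torque(): joint torques, N m.
- current_position(): TCP position.
- current_tcp_rot(): TCP orientation.
- current_contact_force(): force on the tool from outside, world axes, zero at the start.
- current_wrist_torque(): the same for the moment, N m.
- current_gripper_width(): finger opening in m.
- current_grasp_force(): force on a finger pad.
Only numpy, scipy, OpenCV 4.12 (cv2) and the standard library are available. Lean on these libraries where they do the work, as an engineer would, in place of code of your own. Each camera call takes 0.05 s, during which the arm holds its last target. There are 200 camera calls.

## Working session

There is one attempt and no reset: what is moved stays moved. The work goes in short steps, each a Python script; the robot and the scene stay as the last script left them, time stands still between calls to the robot, and variables do not carry over. Pictures are saved under pics/ and viewed, at most 10 in all, crops included, and the job is handed in when it is done.

```bash
mkdir -p pics
python3 - <<'E'
from bench import *
import cv2,pickle
d={}
for n in("top","side"):
    d[n]=get_image(n); cv2.imwrite(f"pics/{n}0.png",d[n]["image"][:,:,::-1])
    c=d[n]; R=cv2.Rodrigues(c["rvec"])[0]; print(n,c["fx"],(-R.T@c["tvec"].reshape(3)).round(3))
pickle.dump(d,open("d0.pkl","wb")); print(current_clock(),current_tcp_rot(),current_position())
E
```

```text
top 480.5691471051195 [0.384 0.015 1.086]
side 477.38603677301506 [0.26  0.799 1.05 ]
0.1 [-3.13987968e+00  1.17629549e-04  2.71486442e+00] [0.27918186 0.61394187 0.23041848]
```

View pics/top0.png

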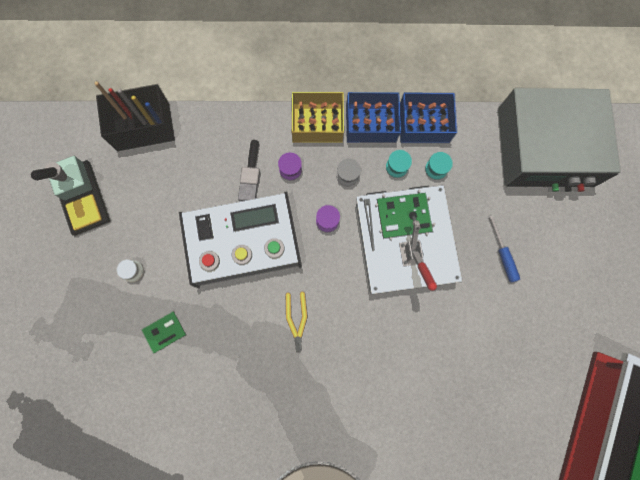

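View pics/side0.png

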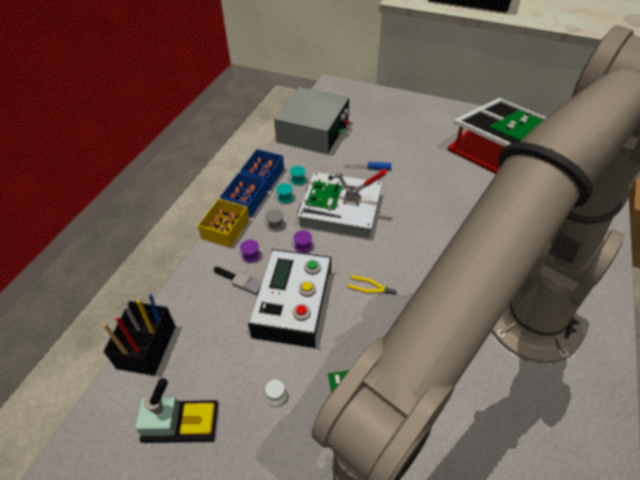

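The top view shows the tester on the left: red button (208,260), yellow (241,254), green (274,247), rocker (204,227). The fixture is on the right, with its red grip running from about (418,262) to (433,288). The side view agrees: green (313,266), rocker (271,309), grip (373,179). Other green things are the boards and the supply's small knobs; only the disc at (274,247) is a round button in the tester's row.

```bash
cat > h.py <<'E'
import cv2,numpy as np
def ray(c,uv):
    K=np.array([[c["fx"],0,c["cx"]],[0,c["fy"],c["cy"]],[0,0,1]])
    p=cv2.undistortPoints(np.float64(uv).reshape(-1,1,2),K,np.float64(c["D"])).reshape(-1,2)
    R=cv2.Rodrigues(c["rvec"])[0]; o=-R.T@np.ravel(c["tvec"])
    return o,np.c_[p,np.ones(len(p))]@R
def plane(c,uv,z):
    o,d=ray(c,uv); return o+d*((z-o[2])/d[:,2])[:,None]
def two(c1,u1,c2,u2):
    o1,d1=ray(c1,u1);o2,d2=ray(c2,u2);d1=d1[0];d2=d2[0]
    s=np.linalg.lstsq(np.c_[d1,-d2],o2-o1,rcond=None)[0]
    a,b=o1+s[0]*d1,o2+s[1]*d2; return (a+b)/2,np.linalg.norm(a-b)
def proj(c,P):
    K=np.array([[c["fx"],0,c["cx"]],[0,c["fy"],c["cy"]],[0,0,1]])
    return cv2.projectPoints(np.float64(P).reshape(-1,1,3),c["rvec"],c["tvec"],K,np.float64(c["D"]))[0].reshape(-1,2)
def blob(img,lo,hi,box):
    x0,y0,x1,y1=box; m=cv2.inRange(cv2.cvtColor(img[y0:y1,x0:x1],cv2.COLOR_RGB2HSV),lo,hi)
    cs=cv2.findContours(m,cv2.RETR_EXTERNAL,cv2.CHAIN_APPROX_NONE)[0]
    k=max(cs,key=cv2.contourArea); return k.reshape(-1,2)+[x0,y0]
def cen(k):
    m=cv2.moments(k.reshape(-1,1,2).astype(np.int32)); return np.array([m["m10"],m["m01"]])/m["m00"]
E
python3 - <<'E'
from h import *; import pickle
d=pickle.load(open("d0.pkl","rb")); T=d["top"];S=d["side"];I=T["image"]
H={"red":((0,130,90),(8,255,255)),"yel":((20,110,90),(32,255,255)),"grn":((45,90,60),(80,255,255))}
B={"red":(195,245,222,275),"yel":(228,240,255,268),"grn":(260,233,288,262)}
SB={"red":(290,300,315,322),"yel":(296,278,320,297),"grn":(302,256,324,276)}
P={}
for n in B:
    k=blob(I,*H[n],B[n]);u=cen(k);v=cen(blob(S["image"],*H[n],SB[n]))
    P[n]=plane(T,u,.092)[0];t=two(T,u,S,v); print(n,u.round(1),cv2.contourArea(k.reshape(-1,1,2).astype(np.int32)),P[n].round(4),"tri",t[0].round(4),t[1].round(4))
print("spacing",np.linalg.norm(P["red"]-P["yel"]),np.linalg.norm(P["grn"]-P["yel"]))
ty=(P["red"]-P["grn"]);yaw=np.arctan2(-ty[0],ty[1]);print("tester yaw",yaw)
for nm,box,z in(("tester",(170,180,310,295),.07),("fixture",(345,175,470,305),.055)):
    k=blob(I,(0,0,150),(179,50,255),box);c=plane(T,k,z)[:,:2].astype(np.float32)
    r=cv2.minAreaRect(c*1000);print(nm,r)
k=blob(I,(0,0,0),(179,255,60),(193,208,218,243));print("rocker",k.min(0),k.max(0),cv2.minAreaRect((plane(T,k,.075)[:,:2]*1000).astype(np.float32)))
for n,c,b in(("top",T,(405,250,445,295)),("side",S,(355,165,392,195))):
    k=blob(c["image"],(0,110,60),(10,255,255),b);
    r=cv2.minAreaRect(k.astype(np.float32));print("grip",n,cen(k).round(1),np.array(cv2.boxPoints(r)).round(1).tolist())
a=cv2.resize(I[175:305,170:310],None,fx=2.8,fy=2.8,interpolation=2);b=cv2.resize(I[175:305,345:475],None,fx=2.8,fy=2.8,interpolation=2)
cv2.imwrite("pics/crop1.png",np.hstack([a,b])[:,:,::-1])
E
```

```text
red [207.7 259.6] 94.5 [0.54   0.2293 0.092 ] tri [0.5423 0.231  0.0851] 0.0025
yel [240.7 253.4] 97.0 [0.5532 0.1607 0.092 ] tri [0.5559 0.162  0.0849] 0.003
grn [273.4 246.9] 88.0 [0.567  0.0924 0.092 ] tri [0.5697 0.0932 0.084 ] 0.0025
spacing 0.06980997706295691 0.06974071315184016
tester yaw 0.19485311821424
tester ((595.6594848632812, 170.9560546875), (251.4254913330078, 306.6092224121094), 0.04555106163024902)
fixture ((594.5872192382812, -201.62998962402344), (280.8326721191406, 293.09979248046875), 89.23324584960938)
rocker [197 220] [198 221] ((627.5921020507812, 258.8684997558594), (3.164407968521118, 1.51172935962677), 45.504817962646484)
grip top [427.2 276.4] [[416.29998779296875, 265.0], [423.29998779296875, 261.20001220703125], [437.20001220703125, 287.29998779296875], [430.20001220703125, 291.0]]
grip side [375.  177.2] [[362.20001220703125, 181.10000610351562], [384.1000061035156, 167.89999389648438], [387.1000061035156, 172.8000030517578], [365.1000061035156, 185.89999389648438]]
```

View pics/crop1.png

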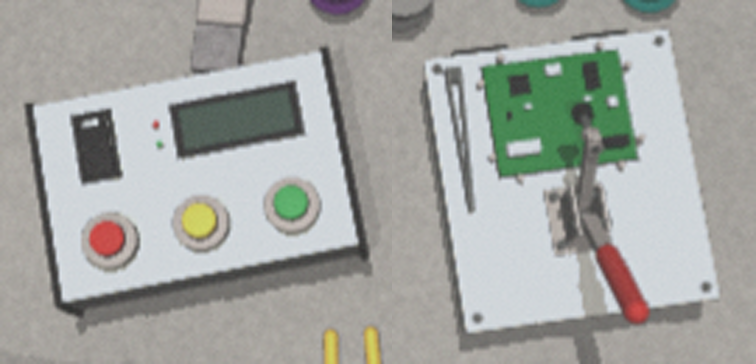

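The crop confirms it. The rocker is at crop (97,147) with its white mark at the far end (90,122), green is at (292,203), and the red handle runs up to its free end at (637,312). Deck corners are at crop (427,60), (668,30), (717,297) and (467,333).

Run:
```python
from h import *; import pickle
d=pickle.load(open("d0.pkl","rb")); T=d["top"];S=d["side"]
q=lambda a,x0:(np.array(a,float)-[x0,0])/2.8
fc=plane(T,q([(427,60),(668,30),(717,297),(467,333)],392)+[345,175],.055)
print("deck",fc.round(3).tolist(),[np.linalg.norm(fc[i]-fc[i-1]).round(3) for i in range(4)],fc.mean(0))
y=[np.arctan2(*(fc[0]-fc[3])[[1,0]]),np.arctan2(*(fc[1]-fc[2])[[1,0]]),np.arctan2(*[-(fc[0]-fc[1])[0],(fc[0]-fc[1])[1]])];print("yaws",y)
fy=np.mean(y);c=fc.mean(0);ex=np.array([np.cos(fy),np.sin(fy),0]);piv=c-.044*ex;piv[2]=.095;print("pivot",piv,"px",proj(T,piv))
n=np.array([-ex[1],ex[0],0])
for u in((427.2,276.4),(419.8,263.1),(433.7,289.1)):
    o,dd=ray(T,u);dd=dd[0];p=o+dd*((piv-o)@n/(dd@n));v=p-piv;print("grip",p.round(4),np.linalg.norm(v).round(4),np.arctan2(v[2],-v@ex).round(3))
t=two(T,(427.2,276.4),S,(375,177.2));v=t[0]-piv;print("tri",t,v@ex,v@n)
tc=plane(T,q([(33,104),(322,52),(362,247),(60,303)],0)+[170,175],.07)
print("tester",tc.round(3).tolist(),[np.linalg.norm(tc[i]-tc[i-1]).round(3) for i in range(4)],tc.mean(0))
ty=.195;tx=np.array([np.cos(ty),np.sin(ty),0]);tn=np.array([-tx[1],tx[0],0])
r=plane(T,q([(72,115),(110,110),(122,178),(84,184)],0)+[170,175],.073);print("rocker",r.round(4).tolist(),r.mean(0),"sizes",np.linalg.norm(r[0]-r[1]),np.linalg.norm(r[0]-r[3]))
print("on end",r.mean(0)+.018*tx, "rel yellow",(r.mean(0)-[.5532,.1607,0])@tx,(r.mean(0)-[.5532,.1607,0])@tn)
```

```text
deck [[0.688, -0.09, 0.055], [0.714, -0.285, 0.055], [0.499, -0.311, 0.055], [0.471, -0.117, 0.055]] [np.float64(0.219), np.float64(0.196), np.float64(0.217), np.float64(0.196)] [ 0.59304844 -0.20091529  0.055     ]
yaws [np.float64(0.12223913299511519), np.float64(0.12336213991246484), np.float64(0.13001406448671385)]
pivot [ 0.54939287 -0.20640993  0.095     ] px [[415.77806032 254.93726708]]
grip [ 0.4965 -0.2131  0.1575] 0.0822 0.865
grip [ 0.5288 -0.209   0.1172] 0.0304 0.819
grip [ 0.4688 -0.2166  0.1888] 0.1241 0.857
tri (array([ 0.49921721, -0.21386787,  0.15299193]), np.float64(0.004296474685459805)) -0.050714221418005946 -0.0011337123972154526
tester [[0.648, 0.295, 0.07], [0.69, 0.07, 0.07], [0.536, 0.038, 0.07], [0.493, 0.266, 0.07]] [np.float64(0.158), np.float64(0.228), np.float64(0.158), np.float64(0.232)] [0.59174219 0.16740841 0.07      ]
rocker [[0.6385, 0.2631, 0.073], [0.6425, 0.2339, 0.073], [0.5887, 0.2225, 0.073], [0.584, 0.2515, 0.073]] [0.61343655 0.24276104 0.073     ] sizes 0.029490508295719798 0.05566537241975631
on end [0.6310954  0.24624884 0.073     ] rel yellow 0.07499560667419487 0.06883396714323316
```

Run:
```python
from bench import *
import numpy as np
fy=.125;ex=np.array([np.cos(fy),np.sin(fy),0]);piv=np.array([.5494,-.2064,.095]);O=[np.pi,0,fy+np.pi/2]
def P(a,r=.085,h=.009): return piv+ex*(-r*np.cos(a)+h*np.sin(a))+[0,0,r*np.sin(a)+h*np.cos(a)]
grab(20)
p=current_position();servo_line([p[0],p[1],.30],.2)
top=P(.95);
q=inverse_kinematics([top[0],top[1],.30],O);print(q)
reach([top[0],top[1],.30],O);print(current_qpos().round(3) if hasattr(current_qpos(),'round') else current_qpos(),current_clock(),current_contact_force())
servo_line(P(1.0)+[0,0,.02],.12)
for a in np.arange(.95,-.01,-.095):
    servo_line(P(a),.08);f=current_contact_force();print(round(a,2),np.round(current_position(),4),np.round(f,1))
    if np.linalg.norm(f)>50: break
print(current_clock())
```

```text
[-0.53070014  0.31568793  1.0295719   1.81859955 -0.29291526  1.17209895
  0.71778565]
[-0.531  0.316  1.028  1.818 -0.293  1.172  0.718] 4.3667 [-0.47416279 -0.79708124 -0.45665939]
0.95 [ 0.5071 -0.2116  0.1688] [-0.5  0.2 -0.7]
0.86 [ 0.5006 -0.2127  0.1652] [0.4 0.1 0.7]
0.76 [ 0.494  -0.2134  0.16  ] [-0.4  0.7 -0.1]
0.66 [ 0.488  -0.214   0.1543] [-0.1  0.6  0.6]
0.57 [ 0.4827 -0.2146  0.1482] [ 0.1  0.  -0.3]
0.48 [ 0.4781 -0.2153  0.1417] [-0.6  0.2  0.3]
0.38 [ 0.4741 -0.2158  0.1348] [0.7 0.7 1.2]
0.29 [ 0.4707 -0.2162  0.1274] [-0.2 -0.4  0. ]
0.19 [ 0.468  -0.2165  0.1198] [ 0.4 -0.1 -0.3]
0.1 [ 0.4661 -0.2168  0.112 ] [-0.4 -0.2  0.8]
0.0 [ 0.4652 -0.2171  0.1041] [0.5 0.  0. ]
8.35
```

Run:
```python
from bench import *
import cv2,numpy as np
from h import *
T=get_image("top");S=get_image("side")
a=cv2.resize(T["image"][190:320,340:480],(560,520));b=cv2.resize(S["image"][130:260,290:350+60],(240,260))
b=cv2.copyMakeBorder(b,0,260,0,0,0)
cv2.imwrite("pics/c2.png",np.hstack([a,b])[:,:,::-1]);print(proj(T,current_position()),proj(S,current_position()),current_gripper_width())
```

```text
[[423.61410373 294.80803453]] [[386.04512746 192.24975681]] 0.00033113705560554123
```

View pics/c2.png

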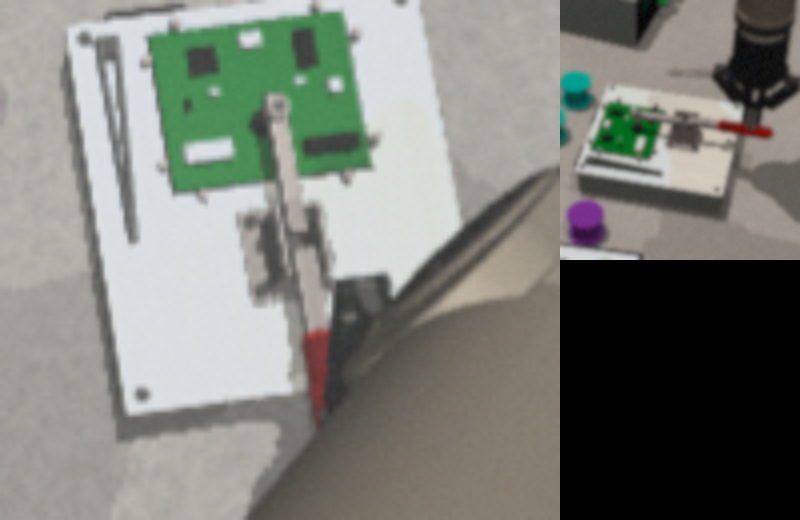

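The handle is nearly down with the bar lying on the board, and the finger is on the grip (grip at crop (315,360)). I press on until the force shows the stop.

Run:
```python
from bench import *
import numpy as np
p=np.array(current_position())
for i in range(1,11):
    servo_line(p-[0,0,.0015*i],.03); f=np.mean([current_contact_force() for _ in range(5)],0); print(np.round(current_position()[2],4),np.round(f,1))
    if f[2]>18: break
sleep(.3)
servo_line(p+[0,0,.03],.1)
q=inverse_kinematics([.49,-.1,.3],[np.pi,0,1.7]);
servo_line([p[0],p[1],.28],.2)
from h import *
T=get_image("top");S=get_image("side")
import pickle;pickle.dump({"top":T,"side":S},open("d1.pkl","wb"))
print(current_clock(),current_contact_force())
```

```text
0.1037 [-3.9  1.8 15.7]
0.1033 [-9.   5.4 31.6]
10.7167 [0.6822782  0.2002551  1.12491155]
```

Run:
```python
from bench import *
import numpy as np,pickle
from h import *
O=[np.pi,0,.195+np.pi/2]
reach([.60,.15,.28],O)
W=get_image("wrist");I=W["image"].copy()
for p in([.6311,.2462,.081],[.6134,.2428,.073],[.567,.0924,.092],[.5532,.1607,.092]):
    u=proj(W,p)[0];print(u);cv2.drawMarker(I,tuple(int(x) for x in u),(255,0,255),0,12,1)
cv2.imwrite("pics/w1.png",I[:,:,::-1]);pickle.dump(W,open("w.pkl","wb"));print(current_clock(),current_qpos())
T=pickle.load(open("d1.pkl","rb"))["top"]["image"]
k=blob(T,(0,110,60),(10,255,255),(400,245,450,320));print("grip px",cen(k),k.min(0),k.max(0))
```

```text
[373.27223479 111.25985345]
[352.87621071 111.6005934 ]
[276.65260303 257.54794805]
[273.44302491 188.05830701]
12.2167 [-1.08467638  0.53884212  1.09192027  1.68933622 -0.50482362  1.22730163
  0.31711937]
grip px [422.1483871  291.41505376] [416 273] [428 311]
```

View pics/w1.png

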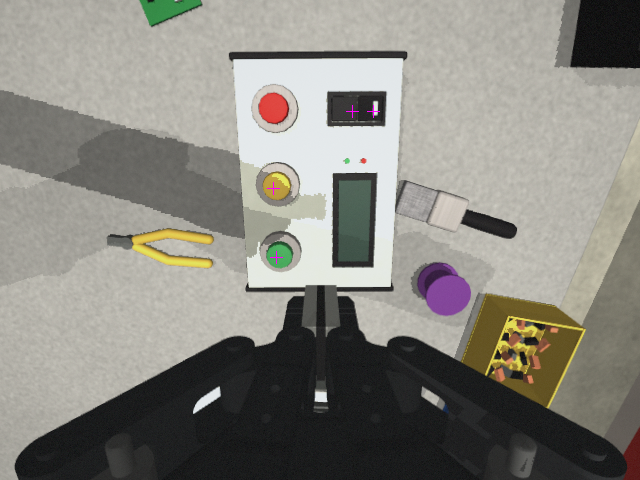

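The wrist view shows the rocker bezel at x 328–386, y 92–126, with the white mark at (376,108). The green cap is at (280,254). All marks are off by about (+3.5,−3) px, roughly 3 mm, so I take half of that as a correction.

```bash
cat > press.py <<'E'
from bench import *
import numpy as np
def press(p,z0,zmin,step,flim,feed=.03):
    servo_line([p[0],p[1],z0],.12)
    z=z0
    f0=np.mean([current_contact_force() for _ in range(5)],0)
    while z-step>zmin:
        z-=step; servo_line([p[0],p[1],z],feed)
        f=np.mean([current_contact_force() for _ in range(5)],0)-f0; print(round(z,4),np.round(current_position(),4),np.round(f,1))
        if f[2]>flim: break
E
python3 - <<'E'
from press import *; from h import *; import pickle
O=[np.pi,0,.195+np.pi/2]; p=[.633,.248]
reach([*p,.2],O)
press(p,.088,.066,.0015,18)
sleep(.3)
servo_line([*p,.2],.2)
reach([.60,.15,.28],O)
W=get_image("wrist");cv2.imwrite("pics/w2.png",cv2.resize(W["image"][40:300,220:420],(600,780))[:600,:,::-1]);print(current_clock())
E
```

```text
0.0865 [0.6332 0.2482 0.0869] [ 0.5 -0.7 -0.2]
0.085 [0.6329 0.2481 0.0849] [ 0.1 -1.   0.2]
0.0835 [0.6331 0.248  0.0835] [ 0.2 -1.2 -0.3]
0.082 [0.6336 0.2481 0.0823] [3.4 0.3 0.1]
0.0805 [0.6338 0.2481 0.081 ] [ 3.6 -0.   3. ]
0.079 [0.6331 0.248  0.079 ] [3.3 0.  2.5]
0.0775 [0.6325 0.2479 0.0771] [ 1.7 -0.6  1.6]
0.076 [0.6325 0.2479 0.0756] [ 1.3 -1.8  0.6]
0.0745 [0.6327 0.2479 0.0748] [0.3 0.2 6.3]
0.073 [0.6328 0.2479 0.0747] [-3.3 -1.2 16.4]
0.0715 [0.6329 0.2479 0.0746] [-8.2 -1.2 26.4]
18.3583
```

View pics/w2.png

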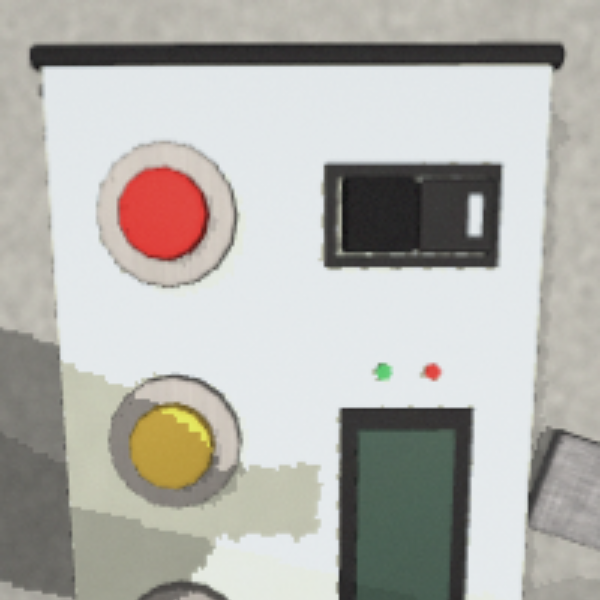

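The rocker's ON half now lies level (crop (458,215)) and it stopped hard at z = 0.0747, which is the stated ON height. I check the clamp from the saved image, then press start.

Run:
```python
from press import *; from h import *; import pickle
T=pickle.load(open("d1.pkl","rb"))["top"]
ex=np.array([np.cos(.125),np.sin(.125),0]);piv=np.array([.5494,-.2064,.095])
for a in(0,.06,.15): print(a,proj(T,piv+.1225*(-ex*np.cos(a)+[0,0,np.sin(a)])))
O=[np.pi,0,.195+np.pi/2]; p=[.5688,.094]
reach([*p,.2],O)
press(p,.098,.082,.0012,15)
sleep(.2)
servo_line([*p,.2],.2); reach([.5,.1,.32],O)
T=get_image("top");W=get_image("wrist");cv2.imwrite("pics/end.png",np.hstack([cv2.resize(T["image"][170:310,170:480],(620,280)),cv2.resize(W["image"],(180,135))[[*range(135)]+[0]*145]])[:,:,::-1])
print(current_clock(),current_contact_force())
```

```text
0 [[425.62024914 313.39948101]]
0.06 [[426.45110026 313.12717461]]
0.15 [[427.64439816 312.30287658]]
0.0968 [0.569  0.0941 0.0972] [-1.4  0.1 -0.5]
0.0956 [0.5688 0.0941 0.0956] [-0.8  0.8 -0.3]
0.0944 [0.5687 0.094  0.0943] [-0.6 -0.3 -0.6]
0.0932 [0.5687 0.094  0.0931] [ 0.6  0.1 -0.4]
0.092 [0.569  0.094  0.0921] [0.3 0.  0.4]
0.0908 [0.569  0.094  0.0909] [-0.5 -0.1  1.7]
0.0896 [0.569  0.094  0.0897] [ 0.3 -0.2  2.7]
0.0884 [0.569  0.0939 0.0885] [ 0.3 -0.4  3.6]
0.0872 [0.569  0.094  0.0873] [-0.  -0.8  4.2]
0.086 [0.569  0.094  0.0862] [-0.4 -0.2  5.8]
0.0848 [0.5691 0.094  0.0859] [-3.6  0.3 16.3]
24.2333 [ 0.16845927  0.13372646 -0.24388134]
```

View pics/end.png

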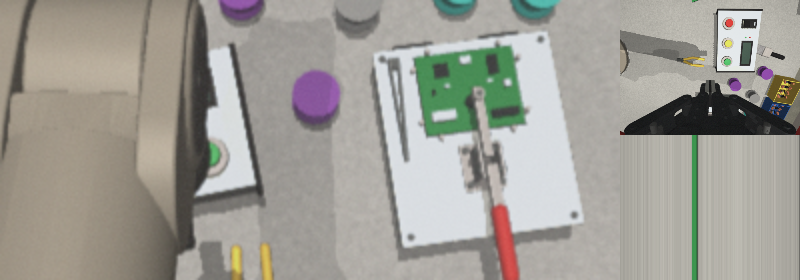

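The button went fully in, with a hard stop at z = 0.086, and was released. The image shows the clamp down on the board at crop (480,92), tweezers and board in place, and the robot clear.

```bash
python3 -c "
from bench import *
sleep(.3);print(job_done())"
```

```text
the job is handed in; nothing more can be done
None
```

I clamped the board, switched the tester on at its rocker, pressed the green start button fully in and released it, and handed the job in at about 25 s; no verdict was returned.

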